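# Tip the reamer out of the tool tube

### The arm

A 6-joint arm with a two-finger parallel gripper is mounted at the origin on the work surface. World frame = base frame: x ahead of the robot, y to its left, z up, the work surface at z = 0. Lengths are in m, angles in rad, forces in N, time in s.
With the tool pointing down it reaches from about 0.275 to 0.85 m from the base axis. Payload 5.2 kg.
Tool frame: the origin (TCP) lies midway between the tips of the shut fingers; the grasp point (between the pads) lies r.grip_depth behind it (r.grip_depth is the distance from the TCP to the grasp point, in m); z points along the fingers, y is the line along which they close (so a half turn about z gives the same grasp; the last joint's range is limited). The gripper opens to 85 mm and grips with 20 to 120 N. Pads are 22 mm wide; open, the fingers measure 114 mm over their backs; the gripper's body (76 mm by 85 mm) begins 54 mm behind the grasp point. The pads swing forward as they close: fully open they stand 13 mm farther back than shut.
Start: joints at [-1.506, 0.259, 1.535, -0, 1.348, -0.203], TCP at [0.146, -0.53, 0.231] pointing down, gripper open.
Joint ranges: [-3.14, 3.14], [-0.91, 2.08], [0.19, 2.58], [-1.22, 4.36], [0.22, 2.71], [-3.12, 3.12]. Speed limits (rad/s): [2.57, 2.57, 3.14, 3.14, 3.14, 3.14].

### API

Orientations are given as a unit quaternion [x, y, z, w].
In Python, from plant import r gives the robot as it stands. Calls block until the motion is done:
- r.move_to(position, orientation): joint-space move of the TCP to a pose.
- r.move_l(position, ori=None, velocity=0.15, contact_N=None): straight line of the TCP; ori=None keeps the orientation; velocity is the mean speed in m/s. With contact_N (N) it stops when the force on the tool has changed by that much, and returns True; else False.
- r.set_joints(angles): joint-space move.
- r.let_go() and r.gripper_close(effort=None): open the fingers fully, or close them until they stop; effort is the grip in N (None keeps the last).
- r.pause(seconds).
- r.ik(position, orientation): joint angles nearest the present ones, or None.
- r.grab_frame(name): name is "side" or "top"; returns a dict with "image" (400x640x3 uint8, red, green, blue), "K" (3x3 intrinsics, pixels), "k1" (the pictures are not rectified: a ray, as slopes to the right and down, at radius r is drawn at 1 + k1 r^2 times it, then the intrinsics apply), "R" (3x3) and "t" (3): a world point X has camera coordinates R X + t. Camera axes: x right, y down, z forward; pixel columns grow to the right and rows downward; lengths in m; the calibration is good to about 2 mm. A picture is of the moment at which its call begins. There is no depth.
A pose or a line that the arm cannot do raises r.Unreachable and nothing moves.
- r.close_job(): hands the job in; it is judged then, once.
Readings, each from a call of its own:
- r.read_t(): time.
- r.read_joints(): joint angles.
- r.read_dq(): joint speeds.
- r.read_joint_efforts(): joint torques, N m.
- r.read_position(): TCP position.
- r.read_eef_rot(): TCP orientation.
- r.read_contact_force(): force on the tool from outside, world axes, zero at the start.
- r.read_torque(): the same for the moment, N m.
- r.read_gripper_width(): finger opening in m.
- r.read_grasp_force(): force on a finger pad.
Only numpy, scipy, OpenCV 4.12 (cv2) and the standard library are available. Lean on these libraries where they do the work, as an engineer would, in place of code of your own. Each camera call takes 0.05 s, during which the arm holds its last target. There are 200 camera calls.

### The job

A short steel bead reamer has sunk to the bottom of the plain aluminium tube that leans in a steel rest, too deep to grip. Take that tube, tip it with its mouth low over the square steel tray so that the reamer slides out and comes to lie in the tray, then put the empty tube back in its rest the way it was. Leave the other tube, the one with the long mandrels sticking out, alone.

Things in the scene. Friction and masses are not known exactly. Their poses are not given: they have to be found in the camera images.
- tube_mid (a point): Plain aluminium tube, 44 mm outer, 38 inner diameter, 140 long, closed at the foot, 180 g. Point: on its axis, half-way; z axis: foot to mouth. It leans in one of two equal fixed dark steel rests, mouth 30 degrees above level, roughly to the robot's right (-y). A V trough carries its lower 88 mm, a stop with a flared lip holds its foot; the rest up to the mouth is free all round, to be gripped across the diameter.
- reamer_mid (a point): Steel reamer in that tube: hexagonal bar 12 mm across flats, blunt cone at one end, domed at the other, 70 mm long, 60 g. Point: its middle; z axis along it. At the start it lies against the tube's foot, its upper end 64 mm inside the mouth; it slides out once the mouth points steeply down (45 degrees below level is plenty; 30 may not be enough).
- tray: Square-cornered open steel tray fixed to the bench, to the robot's right of the rests: 150 mm along its x, 160 mm along its y, walls 20 mm high and 4 mm thick. Origin at the centre of its underside.
- mandrel_tube_mid (a point): The other tube, to be left alone: same size and same kind of rest, but four long thin mandrels with white ends stick 45 to 60 mm out of its mouth. This point is on its axis, half-way along; its z axis runs from foot to mouth.
Not all that is in view belongs to the job. Leave any yellow look-alike of the part that bears tube_mid alone. Of the things shaped like the tray, the steel one is meant.

How it is judged:
On the way:
1. the reamer has slid out of the tube and lies in the tray (x of reamer_mid in the frame of tray between -0.075 and 0.075 m and y of reamer_mid in the frame of tray between -0.08 and 0.08 m and height (world z) of reamer_mid below 0.03 m), for 0.2 s.
At the end, for the whole second after the job is handed in: The reamer lies at rest inside the tray (its middle within the tray's outline and less than 30 mm above the bench), and the tube is back in its rest, let go and still: its middle within 20 mm of where it began and its axis within 12 degrees of its first lean (mouth up, 30 degrees above level) (all of step 1 and distance of tube_mid from where it was at the start of the episode below 0.02 m and angle between tube_mid's own z axis and vertical between 0.838 and 1.257 rad and linear speed of each of reamer, tube below 0.02 m/s and contact force between the fingers and tube below 0.1 N); the robot touches nothing.
It fails at once if the other tube, with the mandrels, is moved by more than 15 mm (distance of mandrel_tube_mid from where it was at the start of the episode above 0.015 m).
It fails at once if the reamer drops from a height: its middle is out of the tube's mouth while more than 160 mm above the bench (z of reamer_mid in the frame of tube_mid above 0.08 m and height (world z) of reamer_mid above 0.16 m).
It also fails if it takes over 43 s, if anything falls off the work surface, if the arm or the gripper's body presses on something with over 40 N, if the wrist force passes 120 N, or if a joint passes its speed limit or range.

## Working session

There is one attempt and no reset: what is moved stays moved. The work goes in short steps, each a Python script; the robot and the scene stay as the last script left them, time stands still between calls to the robot, and variables do not carry over. Pictures are saved under pics/ and viewed, at most 10 in all, crops included, and the job is handed in when it is done.

```bash
ls; mkdir -p pics; python3 - <<'E'
from plant import r
import cv2,numpy as np
for n in("side","top"):
    f=r.grab_frame(n); cv2.imwrite(f"pics/{n}0.png",f["image"][:,:,::-1]); np.savez(f"{n}0.npz",**f)
    print(n,f["K"].tolist(),f["k1"],(-f["R"].T@f["t"]).round(3),f["R"].round(3).tolist())
print(r.grip_depth,r.read_t(),r.read_eef_rot())
E
```

```text
pics
side [[414.69528319402286, 0.0, 316.4164496648002], [0.0, 414.69528319402286, 194.66748623551754], [0.0, 0.0, 1.0]] 0.027092631778355865 [0.453 0.678 0.731] [[-1.0, -0.015, -0.008], [-0.003, 0.649, -0.761], [0.017, -0.761, -0.649]]
top [[408.2725375672019, 0.0, 316.7357541871441], [0.0, 408.2725375672019, 194.26024502614646], [0.0, 0.0, 1.0]] -0.08278631460280571 [ 0.345 -0.071  1.233] [[0.015, -1.0, 0.016], [-0.993, -0.017, -0.116], [0.116, -0.014, -0.993]]
0.0187 0.1 [ 9.91048297e-01  1.33501079e-01  6.63311208e-05 -8.54557899e-04]
```

View pics/side0.png

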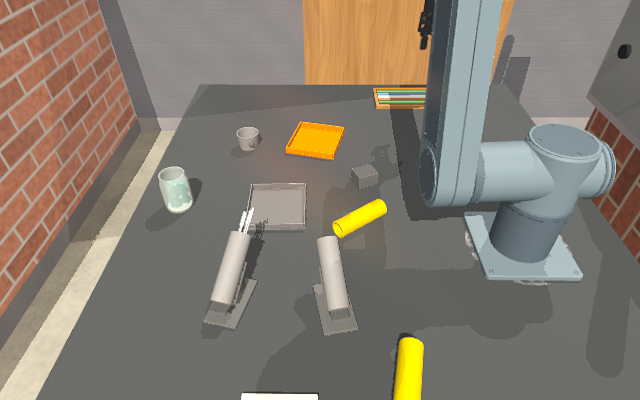

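View pics/top0.png

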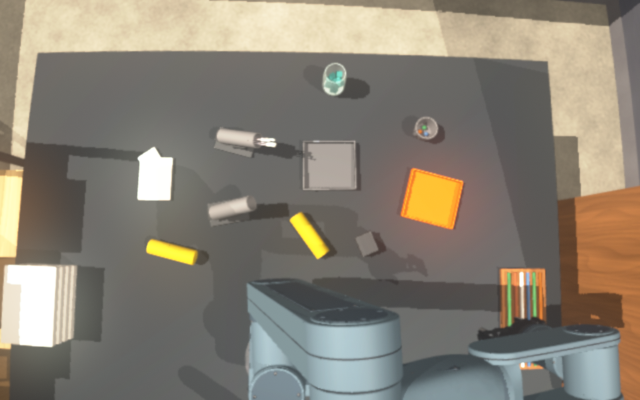

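Candidates for the tube: plain grey in a rest (side (332,275), top (232,209)), grey with mandrels (side (232,268), top (240,138)), and yellow ones (side (360,218), (408,370)). The plain grey one in a rest fits. For the tray, the grey one (side (277,206), top (331,165)) is meant, not the orange one. I'll confirm in an enlarged crop.

```bash
python3 - <<'E'
import cv2,numpy as np
s=cv2.imread("pics/side0.png")[170:340,190:390]; t=cv2.imread("pics/top0.png")[110:240,190:370]
a=cv2.resize(s,None,fx=3.5,fy=3.5,interpolation=cv2.INTER_CUBIC)
b=cv2.resize(t,None,fx=4.4,fy=4.4,interpolation=cv2.INTER_CUBIC)
cv2.imwrite("pics/cs.png",a);cv2.imwrite("pics/ct.png",b);print(a.shape,b.shape)
E
```

```text
(595, 700, 3) (572, 792, 3)
```

View pics/cs.png

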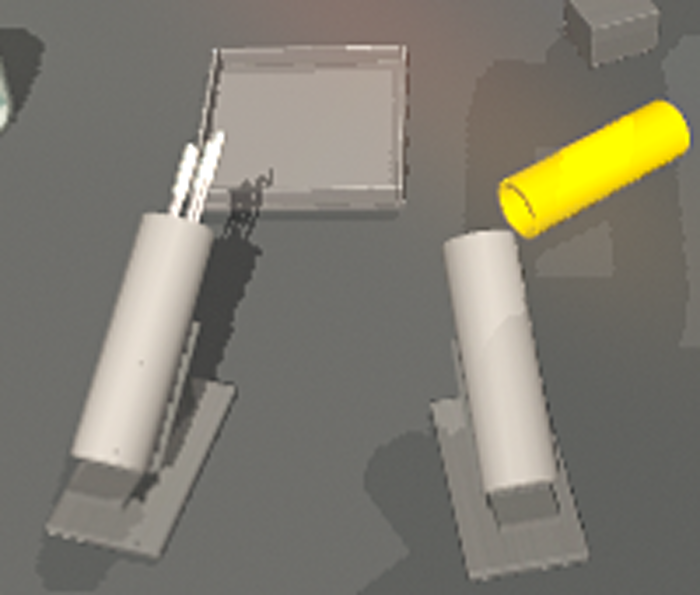

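View pics/ct.png

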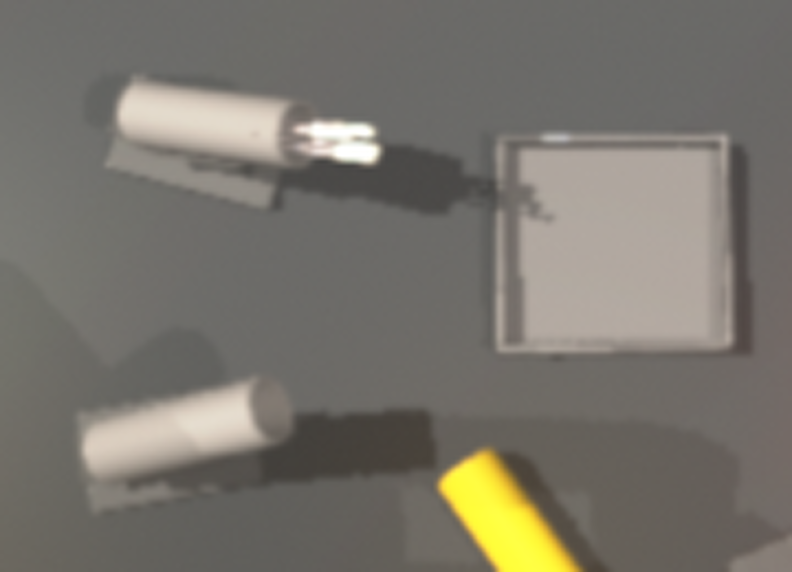

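The crops confirm it. The plain tube with a visibly empty mouth is at top crop (270,410), side crop (500,355), with no mandrels. The steel tray's rim corners in the top crop are (497,135), (731,135), (733,352) and (497,352). Next I measure.

```bash
cat > h.py <<'E'
import numpy as np,cv2
def ray(f,p):
    K,k=f["K"],float(f["k1"])
    d=(np.array(p,float)-K[:2,2])/np.array([K[0,0],K[1,1]]); u=d.copy()
    for _ in range(20): u=d/(1+k*(u@u))
    v=f["R"].T@np.array([u[0],u[1],1]); return -f["R"].T@f["t"],v/np.linalg.norm(v)
def plane(f,p,z):
    o,d=ray(f,p); return o+d*(z-o[2])/d[2]
def proj(f,X):
    c=f["R"]@X+f["t"]; u=c[:2]/c[2]; u=u*(1+float(f["k1"])*(u@u)); return u*np.diag(f["K"])[:2]+f["K"][:2,2]
def tri(f,p,g,q):
    a,d=ray(f,p);b,e=ray(g,q)
    s=np.linalg.lstsq(np.c_[d,-e],b-a,rcond=None)[0]
    P,Q=a+s[0]*d,b+s[1]*e
    return (P+Q)/2,np.linalg.norm(P-Q)
def blob(f,roi,thr):
    x0,y0,x1,y1=roi; im=f["image"][y0:y1,x0:x1].astype(int)
    m=((im.min(2)>thr)&(im.max(2)-im.min(2)<40)).astype(np.uint8)
    c=max(cv2.findContours(m,cv2.RETR_EXTERNAL,cv2.CHAIN_APPROX_NONE)[0],key=cv2.contourArea)
    return c[:,0]+np.array([x0,y0])
E
python3 - <<'E'
from h import *
s=dict(np.load("side0.npz"));t=dict(np.load("top0.npz"))
C=[plane(t,(190+x/4.4-.4,110+y/4.4-.4),.02) for x,y in((497,135),(731,135),(733,352),(497,352))]
print("tray",np.round(C,4).tolist(),np.mean(C,0),[np.linalg.norm(C[i]-C[i-1]).round(4) for i in range(4)])
for thr in(120,140,160):
  for f,roi in((s,(305,225,360,318)),(t,(200,190,262,226))):
    c=blob(f,roi,thr); print(thr,cv2.minAreaRect(c),cv2.contourArea(c),c.min(0),c.max(0))
def cp(x,y,k):return (190+x/3.5-.4,170+y/3.5-.4) if k=="s" else (190+x/4.4-.4,110+y/4.4-.4)
# axis from plane intersection (centre lines of silhouettes)
def axis(sp,tp):
    n=[];o=[]
    for f,(p,q) in((s,sp),(t,tp)):
        O,a=ray(f,p);_,b=ray(f,q);m=np.cross(a,b);n.append(m/np.linalg.norm(m));o.append(O)
    d=np.cross(*n);d/=np.linalg.norm(d);d*=np.sign(-d[1])
    P=np.linalg.lstsq(np.array(n+[d]),np.array([n[0]@o[0],n[1]@o[1],0]),rcond=None)[0]
    return P,d
def hit(P,d,f,p):
    O,e=ray(f,p);u=np.linalg.lstsq(np.c_[d,-e],O-P,rcond=None)[0];return P+u[0]*d
for name,sp,tp,mouth,foot in(("tube",[(481,240),(521,480)],[(88,454),(270,410)],(270,410),(88,454)),("mandrel",[(178,217),(108,460)],[(122,105),(298,133)],(298,133),(122,105))):
    P,d=axis([cp(*p,"s") for p in sp],[cp(*p,"t") for p in tp])
    M=hit(P,d,t,cp(*mouth,"t"));F=hit(P,d,t,cp(*foot,"t"))
    print(name,"dir",d,"elev",np.degrees(np.arcsin(d[2])),"yaw",np.degrees(np.arctan2(d[1],d[0])),"mouth",M,"footcentre~",F,np.linalg.norm(M-F))
E
```

```text
tray [[0.6506, -0.0427, 0.02], [0.6538, -0.2049, 0.02], [0.5021, -0.2066, 0.02], [0.4994, -0.0457, 0.02]] [ 0.57648202 -0.12497783  0.02      ] [np.float64(0.1513), np.float64(0.1621), np.float64(0.1517), np.float64(0.161)]
120 ((328.44708251953125, 278.5117492675781), (84.92829132080078, 33.40729522705078), 77.47119140625) 1837.5 [313 236] [353 317]
120 ((228.02481079101562, 207.4270782470703), (15.163129806518555, 41.92314147949219), 77.79953002929688) 550.5 [208 196] [249 218]
140 ((332.1872253417969, 272.1700439453125), (74.0185546875, 20.143787384033203), 80.90972137451172) 1368.0 [317 236] [347 310]
140 ((228.0882568359375, 207.8529815673828), (13.339459419250488, 40.01837158203125), 75.96376037597656) 444.5 [209 197] [248 217]
160 ((332.3013916015625, 271.9201354980469), (72.91920471191406, 17.87793731689453), 81.32682800292969) 1179.0 [319 236] [346 309]
160 ((227.61767578125, 207.97061157226562), (11.399173736572266, 38.56315994262695), 75.96376037597656) 351.0 [209 198] [247 215]
tube dir [ 0.16059676 -0.85905841  0.48603224] elev 29.080123944418386 yaw -79.41106117483183 mouth [0.44714576 0.09163536 0.1278435 ] footcentre~ [0.42281513 0.22178388 0.05420895] 0.15150136338782033
mandrel dir [-0.25831996 -0.68749177  0.67869424] elev 42.74169026736355 yaw -110.5933393675017 mouth [0.62661848 0.08230058 0.11185753] footcentre~ [ 0.68257565  0.23122479 -0.03516096] 0.2166196178346594
```

Tray rim sides measure 151 x 161 mm (150 x 160 expected) and the tube's lean 29° (30 expected), so the measurements are consistent. Next I plan poses and check IK.

```bash
cat > plan.py <<'E'
from h import *
from plant import r
from scipy.spatial.transform import Rotation as Ro
AZ=np.radians(-79.4); M0=np.array([.447,.0916,.1278]); TR=np.array([.5765,-.125,0]); GB=.027  # grip point behind mouth
def ax(az,el): return np.array([np.cos(el)*np.cos(az),np.cos(el)*np.sin(az),np.sin(el)])
def pose(M,az,el,sg,off=0.,back=0.):
    """tcp pose for tube with mouth M, azimuth az, elevation el (deg); off: angle of tool from square to tube"""
    e=np.radians(el); d=ax(az,e); z=ax(az,e-np.pi/2+np.radians(off))
    y=sg*np.array([-np.sin(az),np.cos(az),0]); x=np.cross(y,z)
    return M-GB*d+(r.grip_depth+.004-back)*z, Ro.from_matrix(np.c_[x,y,z]).as_quat()
E
python3 - <<'E'
from plan import *
s=dict(np.load("side0.npz"));t=dict(np.load("top0.npz"))
d=ax(AZ,np.radians(30));n=ax(AZ,np.radians(120));b=np.cross(d,n)
for nm,f in(("s",s),("t",t)):  # check against crop outlines: mouth & foot left/right/top
    k,o=(3.5,(190,170)) if nm=="s" else (4.4,(190,110))
    for l,P in(("mouth",M0),("foot",M0-.14*d)):
        print(nm,l,[((proj(f,P+.022*v)+.4-o)*k).round().astype(int).tolist() for v in(0*n,n,-n,b,-b)])
q0=r.read_joints();print(r.read_position())
for sg in(1,-1):
  for off in(0,-15,15):
    print(sg,off)
    for l,M,az,el,bk in(("grasp",M0,AZ,30,0),("pre",M0,AZ,30,.10),("up",M0+[0,0,.12],AZ,30,0)):
        q=r.ik(*pose(M,az,el,sg,off,bk));print(l,None if q is None else np.round(q,2))
    for da in(0,-40,40):
      print(da,[None if (q:=r.ik(*pose(TR-.03*ax(AZ+np.radians(da),0)+[0,0,z],AZ+np.radians(da),el,sg,off))) is None else np.round(q,2).tolist() for el,z in((20,.1),(-20,.08),(-52,.075))])
E
```

```text
s mouth [[479, 224], [483, 215], [475, 234], [516, 220], [441, 229]]
s foot [[519, 473], [525, 469], [515, 476], [559, 467], [480, 479]]
t mouth [[270, 410], [248, 410], [292, 410], [275, 445], [265, 375]]
t foot [[103, 451], [80, 452], [126, 450], [108, 484], [99, 418]]
[ 0.14553467 -0.52989525  0.23053031]
1 0
grasp [ 0.37  0.37  1.89 -0.6   1.07  0.53]
pre [ 0.47  0.29  1.75 -0.52  1.3   0.47]
up [ 0.37  0.22  1.75 -0.53  1.31  0.36]
0 [[-0.13, 0.44, 1.77, -0.44, 0.87, -0.04], [-0.48, 0.54, 1.59, 0.29, 1.24, -0.79], [-0.66, 0.79, 1.4, 0.56, 1.69, -0.99]]
-40 [[-0.14, 0.61, 1.46, -0.35, 1.22, 0.52], [-0.5, 0.49, 1.69, 0.42, 1.0, -0.23], [-0.78, 0.62, 1.78, 0.93, 1.25, -0.82]]
40 [[-0.29, 0.3, 2.01, -0.27, 0.53, -0.96], [-0.43, 0.58, 1.51, 0.09, 1.38, -1.34], [-0.48, 0.92, 1.11, 0.18, 2.0, -1.37]]
1 -15
grasp [ 0.2   0.28  1.92 -0.32  0.97  0.2 ]
pre [ 0.25  0.18  1.78 -0.28  1.21  0.17]
up [ 0.2   0.14  1.76 -0.28  1.25  0.1 ]
0 [[-0.27, 0.44, 1.71, -0.1, 0.95, -0.4], [-0.57, 0.65, 1.51, 0.43, 1.45, -0.92], [-0.7, 0.93, 1.32, 0.66, 1.88, -1.03]]
-40 [[-0.26, 0.53, 1.56, -0.1, 1.08,
[... 1450 characters left out ...]
40 [[-0.26, 0.53, 1.56, -0.1, 1.08, -2.85], [-0.64, 0.53, 1.75, 0.7, 1.07, 2.6], [-0.86, 0.76, 1.78, 1.07, 1.43, 2.14]]
40 [[-0.36, 0.37, 1.82, -0.04, 0.86, 1.93], [-0.46, 0.74, 1.33, 0.13, 1.67, 1.77], [-0.49, 1.08, 0.97, 0.23, 2.24, 1.79]]
-1 15
grasp [ 0.5   0.5   1.85 -0.8   1.22 -2.37]
pre [ 0.62  0.45  1.7  -0.7   1.43 -2.44]
up [ 0.5   0.33  1.75 -0.75  1.42 -2.57]
0 [[0.01, 0.5, 1.8, -0.8, 0.9, -2.78], [-0.36, 0.47, 1.67, 0.09, 1.05, 2.55], [-0.59, 0.66, 1.48, 0.44, 1.49, 2.21]]
-40 [[-0.03, 0.72, 1.36, -0.54, 1.4, -2.47], [-0.36, 0.5, 1.62, 0.1, 1.02, -3.04], [-0.67, 0.53, 1.75, 0.73, 1.11, 2.56]]
40 [None, [-0.39, 0.45, 1.7, 0.03, 1.07, 1.85], [-0.46, 0.76, 1.28, 0.14, 1.73, 1.77]]
```

```bash
python3 - <<'E'
from h import *
s=dict(np.load("side0.npz"));t=dict(np.load("top0.npz"))
S=lambda x,y:(190+x/3.5-.4,170+y/3.5-.4);T=lambda x,y:(190+x/4.4-.4,110+y/4.4-.4)
M=tri(s,S(481,237),t,T(270,410));F=tri(s,S(520,484),t,T(103,452));print(M,F)
v=M[0]-F[0];L=np.linalg.norm(v);print(L,np.degrees(np.arcsin(v[2]/L)),np.degrees(np.arctan2(v[1],v[0])),(M[0]+F[0])/2)
E
```

```text
(array([0.44676691, 0.093031  , 0.11904941]), np.float64(0.0023902688745131642)) (array([0.42442922, 0.21286261, 0.05023431]), np.float64(0.00030721727756472265))
0.13997893910995501 29.446481081842 -79.44074296278146 [0.43559806 0.15294681 0.08464186]
```

```bash
sed -i 's/^AZ=.*/AZ=np.radians(-79.4); M0=np.array([.4468,.0930,.1193]); TR=np.array([.5765,-.125,0]); GB=.027/' plan.py
python3 - <<'E'
from plan import *
r.move_to(*pose(M0,AZ,30,1,0,.12))
p,o=pose(M0,AZ,30,1)
print("hit",r.move_l(p,o,velocity=.12,contact_N=8),r.read_position()-p,r.read_t())
r.gripper_close(80)
print(r.read_gripper_width(),r.read_grasp_force(),r.read_contact_force(),r.read_t())
f=r.grab_frame("side");g=r.grab_frame("top")
a=cv2.resize(f["image"][180:340,230:430,::-1],None,fx=3,fy=3);b=cv2.resize(g["image"][130:250,180:340,::-1],None,fx=3,fy=3)
cv2.imwrite("pics/grip.png",np.vstack([a[:, :480] if 0 else a[:240*2-0,:480],b[:110]])[:600])
E
```

```text
hit False [0.00047411 0.00031761 0.00051396] 3.9333
0.04253238902725588 80.61194144189358 [3.02810963 0.82162985 4.74869185] 4.4167
```

View pics/grip.png

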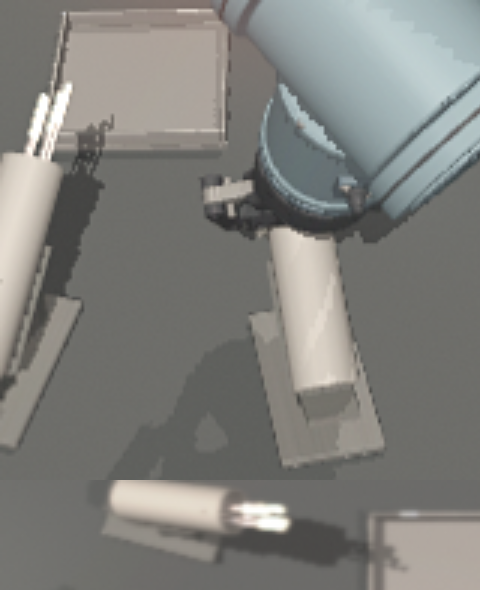

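The tube is gripped just behind the mouth (width 42.5 mm, 80 N) and still in its rest (side crop (315,310)). Now I pull it out along its axis, lift it, and carry it over the tray with the mouth up.

```bash
python3 - <<'E'
from plan import *
d=ax(AZ,np.radians(30));n=ax(AZ,np.radians(120))
L=lambda M,el,v:(r.move_l(*pose(M,AZ,el,1),velocity=v))
L(M0+.035*d+.005*n,30,.06)
print(r.read_gripper_width(),r.read_contact_force())
L(M0+.05*d+[0,0,.09],30,.2)
MD=TR-.035*ax(AZ,0)
L(MD+[0,0,.21],20,.25)
print(r.read_gripper_width(),r.read_contact_force(),r.read_position(),r.read_t())
L(MD+[0,0,.085],5,.2)
print(r.read_contact_force(),r.read_t())
for nm,sl in(("side",(slice(100,300),slice(200,440))),("top",(slice(90,250),slice(190,430)))):
    f=r.grab_frame(nm)["image"][sl][:,:,::-1]; cv2.imwrite(f"pics/c_{nm}.png",cv2.resize(f,None,fx=2,fy=2))
a=cv2.imread("pics/c_side.png")[:300];b=cv2.imread("pics/c_top.png")[:300];cv2.imwrite("pics/carry.png",np.vstack([a,b]))
E
```

```text
0.04150658795362804 [ 0.83138093  2.55802397 -6.10455122]
0.04153567725432631 [ 0.35916624  3.71101411 -5.30938158] [ 0.56541267 -0.07258357  0.17799137] 6.75
[-1.00206863  2.24422818 -2.14736043] 7.5
```

View pics/carry.png

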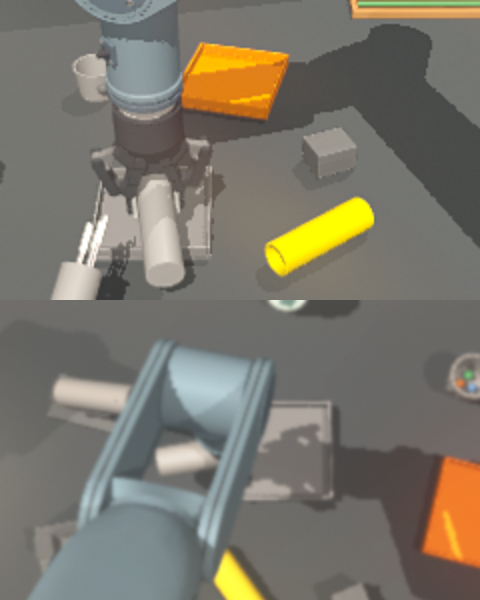

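The tube is held level over the tray's near half (side crop (160,230)), clear of the mandrels at (95,235). Now I tip it about its mouth.

```bash
python3 - <<'E'
from plan import *
MD=TR-.035*ax(AZ,0)-[.006,0,0]
for el,z in((-12,.08),(-26,.077),(-40,.075),(-54,.078)):
    r.move_l(*pose(MD+[0,0,z],AZ,el,1),velocity=.1)
    print(el,r.read_contact_force().round(2),r.read_gripper_width(),r.read_t())
r.pause(.8)
print(r.read_contact_force().round(2))
o=[]
for nm,sl in(("side",(slice(130,280),slice(200,400))),("top",(slice(110,250),slice(220,420)))):
    o.append(cv2.resize(r.grab_frame(nm)["image"][sl][:,:,::-1],None,fx=2,fy=2))
cv2.imwrite("pics/tip.png",np.vstack(o));print(r.read_t())
E
```

```text
-12 [ 0.01  1.42 -1.08] 0.041293040832347645 8.05
-26 [ 0.09 -0.19 -1.67] 0.0418131549197931 8.4417
-40 [-0.06 -0.28 -1.85] 0.04182380844008895 8.8333
-54 [ 0.48  0.07 -1.66] 0.04154103420283238 9.225
[-0.06 -0.11 -2.54]
10.125
```

View pics/tip.png

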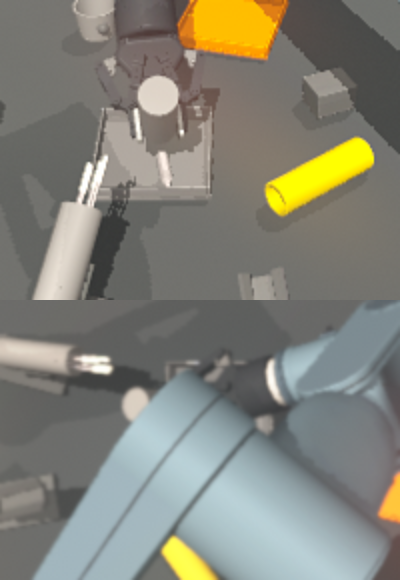

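A bright rod, the reamer, is visible in the tray below the tube (side crop (163,168)). I back off along the axis, then look again.

```bash
python3 - <<'E'
from plan import *
MD=TR-.035*ax(AZ,0)-[.006,0,0]
r.move_l(*pose(MD+[0,0,.078]-.05*ax(AZ,np.radians(-54)),AZ,-54,1),velocity=.12)
r.pause(.2)
r.move_l(*pose(MD+[-.05,.03,.21],AZ,-20,1),velocity=.2)
print(r.read_contact_force().round(2),r.read_gripper_width(),r.read_t())
o=[]
for nm,sl in(("side",(slice(130,280),slice(200,400))),("top",(slice(110,250),slice(220,420)))):
    f=r.grab_frame(nm);np.savez(nm+"1.npz",**f)
    o.append(cv2.resize(f["image"][sl][:,:,::-1],None,fx=2,fy=2))
cv2.imwrite("pics/out.png",np.vstack(o))
E
```

```text
[ 0.15 -1.12 -1.55] 0.04204324983155494 11.6333
```

View pics/out.png

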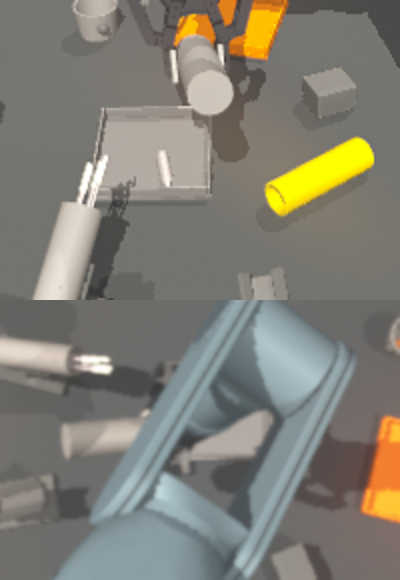

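The reamer lies flat in the tray (side px about (282,214)). I return to the hover above the rest and check the tube's attitude in the grip before seating it.

```bash
python3 - <<'E'
from plan import *
s=dict(np.load("side1.npz"));print("reamer",plane(s,(282.3,214),.01))
d=ax(AZ,np.radians(30))
r.move_l(*pose(TR+[-.09,.07,.22],AZ,15,1),velocity=.25)
MH=M0+.05*d+[0,0,.09]
r.move_l(*pose(MH,AZ,30,1),velocity=.25)
r.pause(.3);print(r.read_gripper_width(),r.read_t())
o=[]
b=np.cross(d,ax(AZ,np.radians(120)))
n=ax(AZ,np.radians(120))
th=np.linspace(0,2*np.pi,40)
for nm,x0,y0 in(("side",280,160),("top",170,150)):
    f=r.grab_frame(nm);im=cv2.resize(f["image"][y0:y0+100,x0:x0+140,::-1],None,fx=4,fy=4,interpolation=cv2.INTER_CUBIC)[:300 if nm=="top" else 300]
    if nm=="side": im=cv2.resize(f["image"][y0:y0+150,x0:x0+140,::-1],None,fx=4,fy=4,interpolation=cv2.INTER_CUBIC)
    if nm=="side":
        for u in(0,.14):
            P=np.array([((proj(f,MH-u*d+.022*(np.cos(a)*n+np.sin(a)*b))+.5-(x0,y0))*4) for a in th]).astype(np.int32)
            cv2.polylines(im,[P],True,(0,0,255),1)
        cv2.imwrite("pics/hover.png",im)
E
```

```text
reamer [ 0.55760781 -0.09157702  0.01      ]
0.04167462908042299 13.3667
```

View pics/hover.png

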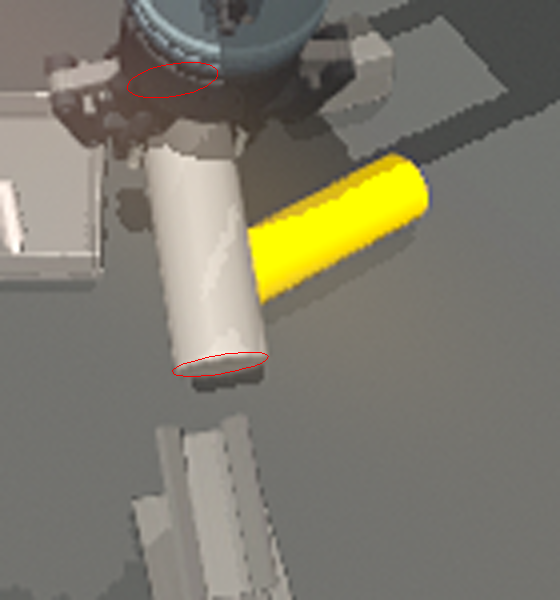

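The reamer is at (0.558,-0.092), well inside the tray. The tube's foot (hover px (220,364)) matches the prediction, so there was no slip. Seating it now.

```bash
python3 - <<'E'
from plan import *
d=ax(AZ,np.radians(30));n=ax(AZ,np.radians(120))
L=lambda M,v,c=None:r.move_l(*pose(M,AZ,30,1),velocity=v,contact_N=c)
print(L(M0+.04*d+.012*n,.12,12),r.read_contact_force().round(1))
print(L(M0+.03*d+.004*n,.05,12),r.read_contact_force().round(1))
h=L(M0+.001*d+.0005*n,.04,12)
print(h,r.read_contact_force().round(1),r.read_position()-pose(M0,AZ,30,1)[0],r.read_t())
E
```

```text
False [-0.   1.1 -1.5]
False [-0.4 -0.2 -1.3]
False [ 0.3 -0.5 -2.8] [ 0.00010188 -0.00050062  0.00086716] 15.625
```

```bash
python3 - <<'E'
from plan import *
r.let_go();r.pause(.3)
r.move_l(*pose(M0,AZ,30,1,0,.14),velocity=.12)
r.set_joints([-1.506,.259,1.535,0,1.348,-.203]);r.pause(.3)
print(r.read_t())
f=r.grab_frame("side");s0=np.load("side0.npz")
a=[cv2.resize(x[170:340,200:380,::-1],None,fx=2.2,fy=2.2,interpolation=cv2.INTER_CUBIC) for x in(s0["image"],f["image"])]
cv2.imwrite("pics/end.png",np.hstack(a))
for roi in((305,225,360,318),(205,225,250,310)):
    print([(cv2.minAreaRect(blob(g,roi,150))) for g in(s0,f)])
E
```

```text
20.7583
[((332.359619140625, 272.1224670410156), (73.34709930419922, 19.788312911987305), 80.90972137451172), ((332.20904541015625, 272.30657958984375), (73.34709930419922, 19.827808380126953), 80.90972137451172)]
[((231.18121337890625, 262.75189208984375), (18.937482833862305, 82.01409149169922), 16.8583984375), ((231.1467742919922, 262.84405517578125), (18.964962005615234, 82.18150329589844), 16.699243545532227)]
```

View pics/end.png

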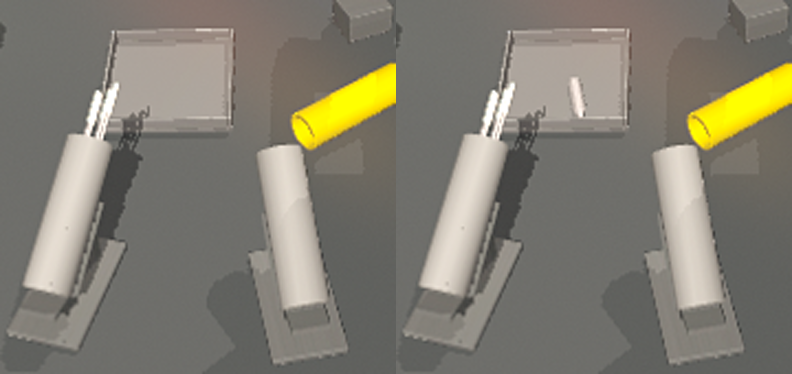

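The before and after views match: the tube is back within 0.3 px, the mandrel tube hasn't moved, and the reamer is in the tray (right half, (577,97)).

```bash
python3 -c "
from plant import r
print(r.close_job(),r.read_t())"
```

```text
the job is handed in; nothing more can be done
the job is handed in; nothing more can be done
```

I handed the job in at about 21 s: the reamer lies in the steel tray, the empty tube is back in its rest as it was, and the mandrel tube has not moved; the simulator returned no verdict.

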